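# Snap a keepsake case shut along its row of studs

## Task

Snap the pink case shut: with the fingertips, stroke lightly along the curved row of five domed studs on its lid, starting at the red stud and ending at the blue one, so that each stud in turn is pressed all the way in. Make it one gentle, continuous stroke that stays down at the studs until the blue one is in, then move clear. Do not grip, lift, tip or shove the case, and leave the things round it alone.

Things in the scene. Friction and masses are not known exactly. Their poses are not given: they have to be found in the camera images.
- case: pink keepsake case, darker lid, shut, loose on the desk: 100 (x) by 240 (y) by 40 mm tall, 1.9 to 2.9 kg; the flat lid top is 40 mm above the desk. Origin: centre of the underside; x to the hinged back, y to the red-stud end. Five domed studs stand in a curved row (arc of 150 mm radius, 46 mm apart along it, thin white line; the middle stud 27 mm nearer the hinged back than the end ones).
- stud1_top (a point): crown (highest point) of stud 1 (red, at the +y end of the row: the first). The stud is a round smooth dome 40 mm wide, standing 9 mm above the lid when up and 2 mm when fully in; this point moves down with it.
- stud1 (a joint): how far stud 1 is pressed into the lid, in m: 0 is up, 0.007 fully in. It needs about 2.5 N and stays where it is left (no spring); it starts 0 to 1.5 mm in. It counts as pressed in beyond 4.5 mm.
- stud2_top (a point): crown (highest point) of stud 2 (white, number 2 counted from the red one). The stud is a round smooth dome 40 mm wide, standing 9 mm above the lid when up and 2 mm when fully in; this point moves down with it.
- stud2 (a joint): how far stud 2 is pressed into the lid, in m: 0 is up, 0.007 fully in. It needs about 2.5 N and stays where it is left (no spring); it starts 0 to 1.5 mm in. It counts as pressed in beyond 4.5 mm.
- stud3_top (a point): crown (highest point) of stud 3 (white, number 3 counted from the red one). The stud is a round smooth dome 40 mm wide, standing 9 mm above the lid when up and 2 mm when fully in; this point moves down with it.
- stud3 (a joint): how far stud 3 is pressed into the lid, in m: 0 is up, 0.007 fully in. It needs about 2.5 N and stays where it is left (no spring); it starts 0 to 1.5 mm in. It counts as pressed in beyond 4.5 mm.
- stud4_top (a point): crown (highest point) of stud 4 (white, number 4 counted from the red one). The stud is a round smooth dome 40 mm wide, standing 9 mm above the lid when up and 2 mm when fully in; this point moves down with it.
- stud4 (a joint): how far stud 4 is pressed into the lid, in m: 0 is up, 0.007 fully in. It needs about 2.5 N and stays where it is left (no spring); it starts 0 to 1.5 mm in. It counts as pressed in beyond 4.5 mm.
- stud5_top (a point): crown (highest point) of stud 5 (blue, at the -y end of the row: the last). The stud is a round smooth dome 40 mm wide, standing 9 mm above the lid when up and 2 mm when fully in; this point moves down with it.
- stud5 (a joint): how far stud 5 is pressed into the lid, in m: 0 is up, 0.007 fully in. It needs about 2.5 N and stays where it is left (no spring); it starts 0 to 1.5 mm in. It counts as pressed in beyond 4.5 mm.
- spool: Bystander, loose, to be left alone: spool of pink ribbon with black end plates, upright, 54 mm across, 64 mm tall; origin at the centre of its underside.
- jar: Bystander, loose, to be left alone: jar of pink and purple confetti with a white screw lid, upright, 63 mm across, 92 mm tall; origin at the centre of its underside.
- weight: Bystander, loose, to be left alone: gold foil-wrapped balloon weight, 64 mm across, 72 mm tall; origin at the centre of its underside.
- tin: Bystander, loose, to be left alone: flat round tin, purple lid on white base, 62 mm across, 22 mm tall; origin at the centre of its underside.
- red_pen: Bystander, loose, to be left alone: red marker pen lying flat, 140 mm long along its y axis, 19 mm thick; origin at the centre of its underside.

How it is judged:
By the outcome, as a careful person would: the job done as asked, in the order asked, and still so for the second after the job is handed in, with the robot touching nothing.
It also fails if it takes over 48 s, if anything falls off the work surface, if the arm or the gripper's body presses on something with over 40 N, if the wrist force passes 120 N, or if a joint passes its speed limit or range.

## Robot

A 7-joint arm with a two-finger parallel gripper is mounted at the origin on a cart in front of the work surface, level with it; the furniture and walls round the work are solid. World frame = base frame: x ahead of the robot, y to its left, z up, the work surface at z = 0. Lengths are in m, angles in rad, forces in N, time in s.
With the tool pointing down it reaches from about 0.425 to 0.925 m from the base axis. Payload 6.8 kg.
Tool frame: the origin (TCP) lies on the centre line of the jaws, within the pads' length; the fingertips stand 14 mm ahead of it and the grasp point (between the pads) lies 5 mm behind it (bot.finger_overhang is the distance from the TCP to the fingertips, in m); z points along the fingers, y is the line along which they close (so a half turn about z gives the same grasp; the last joint's range is limited). The gripper opens to 85 mm and grips with 20 to 120 N. Pads are 22 mm wide; open, the fingers measure 114 mm over their backs; the gripper's body (76 mm by 85 mm) begins 54 mm behind the grasp point. The pads swing forward as they close: fully open they stand 13 mm farther back than shut.
Start: joints at [1.182, 0.477, 0.022, 1.555, -0.011, 1.109, -0.083], TCP at [0.187, -0.649, 0.245] pointing down, gripper open.
Joint ranges: [-2.96, 2.96], [-0.34, 2.1], [-1.41, 1.46], [0.24, 2.44], [-1.37, 4.51], [0.17, 1.92], [-2.96, 2.96]. Speed limits (rad/s): [2.39, 2.39, 3.14, 3.14, 3.14, 3.14, 3.14].

## Interface

Orientations are given as a unit quaternion [w, x, y, z].
In Python, from station import bot gives the robot as it stands.
- The arm moves only by the shell command python3 -m inch 'ROWS' [OPENING] [FORCE]. ROWS is JSON, a list of rows, each a list of 4 numbers: the shift along the tool's x, y, z in m, then the turn about the tool's z in degrees. A call has 1 to 12 rows; each row shifts and turns the commanded pose from where the row before left it, along the tool's axes as they then stand; what a row does not reach is not made up. A row lasts 1/10 s, in which the tool goes at most 50 mm and 8.59 degrees, less where a joint would pass 70% of its speed; a pose out of reach is approached as far as the arm can. A call is refused whole if a number of a shift passes 0.05 or a number of a turn 8.59, either way. A call with a gripper value outside its range is refused whole. OPENING is the finger opening in m, from 0 to 0.0854, set as the call begins (- or left out, the last holds). The fingers move at their own pace and stop on an object; FORCE is the grip in N (left out, the last holds). Time passes only in rows, so rows that do not move let the fingers close. It gives the time, the measured TCP pose, the force, the opening and the grip force at its end, in the units of the state.
- bot.get_obs(): the state, without advancing time (a new reading comes with each control period).
- bot.read_camera(name): name is "side" or "top" or "wrist"; returns a dict with "color" (384x512x3 uint8, red, green, blue), "mtx" (3x3 intrinsics, pixels), "world_from_camera" (4x4, takes a point from camera to world coordinates); the wrist camera has in their place "hand_eye" (4x4, takes a point from camera to tool coordinates, whose origin is the TCP and whose axes are the flange's). Camera axes: x right, y up, looking along -z (the intrinsics and any distortion apply to the point x, -y, -z); pixel columns grow to the right and rows downward; lengths in m; the calibration is good to about 2 mm. A picture is of the moment at which its call begins: read the wrist's pose just before it. There is no depth.
- bot.hand_in(): hands the job in; it is judged then, once.
The state is a dict: "t": time; "q": joint angles; "joint_vel": joint speeds; "joint_torque": joint torques, N m; "eef_pos": TCP position; "tool_rot": TCP orientation; "contact_force": force on the tool from outside, world axes, zero at the start; "torque": the same for the moment, N m; "gripper_width": opening from 0.0 (shut) to 1.0 (fully open); "grasp_force": force on a finger pad.
Only numpy, scipy, OpenCV 4.12 (cv2) and the standard library are available. Lean on these libraries where they do the work, as an engineer would, in place of code of your own. Each camera call takes 0.05 s, during which the arm holds its last target. There are 200 camera calls.

## Working session

There is one attempt and no reset: what is moved stays moved. The work goes in short steps, Python scripts to look and compute and a shell command to move; the robot and the scene stay as the last step left them, time stands still between calls to the robot, and variables do not carry over. Pictures are saved under pics/ and viewed, at most 10 in all, crops included, and the job is handed in when it is done.

```bash
mkdir -p pics; cat > h.py <<'E'
from station import bot
import numpy as np, cv2, json
def snap(n,f):
    o=bot.get_obs(); d=bot.read_camera(n); cv2.imwrite(f'pics/{f}.png',cv2.cvtColor(d['color'],cv2.COLOR_RGB2BGR))
    json.dump({k:np.array(v).tolist() for k,v in d.items() if k!='color'}|{'pos':list(map(float,o['eef_pos'])),'rot':list(map(float,o['tool_rot']))},open(f'pics/{f}.json','w')); return d
def ray(f,u,v,z):
    d=json.load(open(f'pics/{f}.json')); K=np.array(d['mtx']); 
    if 'world_from_camera' in d: T=np.array(d['world_from_camera'])
    else:
        from scipy.spatial.transform import Rotation as R
        w,x,y,zz=d['rot']; T=np.eye(4); T[:3,:3]=R.from_quat([x,y,zz,w]).as_matrix(); T[:3,3]=d['pos']; T=T@np.array(d['hand_eye'])
    p=np.linalg.inv(K)@[u,v,1]; r=T[:3,:3]@[p[0],-p[1],-p[2]]; o=T[:3,3]
    return o+r*(z-o[2])/r[2]
E
python3 - <<'E'
from h import *
for n in('top','side'):
    d=snap(n,n+'1'); print({k:np.round(v,3).tolist() for k,v in d.items() if k!='color'})
a=cv2.imread('pics/top1.png'); cv2.imwrite('pics/top1b.png',cv2.resize(a,(768,576),interpolation=2))
print(bot.get_obs(), bot.finger_overhang)
E
```

```text
{'mtx': [[459.43, 0.0, 249.383], [0.0, 459.43, 198.2], [0.0, 0.0, 1.0]], 'world_from_camera': [[0.003, 0.986, -0.164, 0.305], [-1.0, 0.001, -0.013, 0.122], [-0.013, 0.164, 0.986, 1.175], [0.0, 0.0, 0.0, 1.0]]}
{'mtx': [[440.006, 0.0, 249.028], [0.0, 440.006, 191.427], [0.0, 0.0, 1.0]], 'world_from_camera': [[-1.0, -0.017, -0.005, 0.5], [0.007, -0.604, 0.797, 1.119], [-0.017, 0.797, 0.604, 0.835], [0.0, 0.0, 0.0, 1.0]]}
{'t': 0.1, 'q': array([ 1.18191375,  0.47775005,  0.02233448,  1.55633742, -0.01151426,
        1.10928338, -0.08308163]), 'joint_vel': array([ 0.00135531, -0.00163656,  0.00223911, -0.00323687,  0.0008218 ,
        0.00169696,  0.00036253]), 'joint_torque': array([ 5.49113494e-03, -5.97755706e+01,  1.61408722e+00, -2.81952381e+01,
        1.28305564e-02,  5.08249053e-03, -1.09778750e-05]), 'eef_pos': array([ 0.18690934, -0.64808465,  0.24440728]), 'tool_rot': array([-8.08129443e-04,  9.90158221e-01,  1.39950048e-01, -1.66864459e-04]), 'contact_force': array([ 0.58128265,  0.09986975, -0.78586879]), 'torque': array([ 0.00851085,  0.00153529, -0.00127886]), 'grasp_force': 0.0, 'gripper_width': 1.0017923473082586} 0.014
```

View pics/top1b.png

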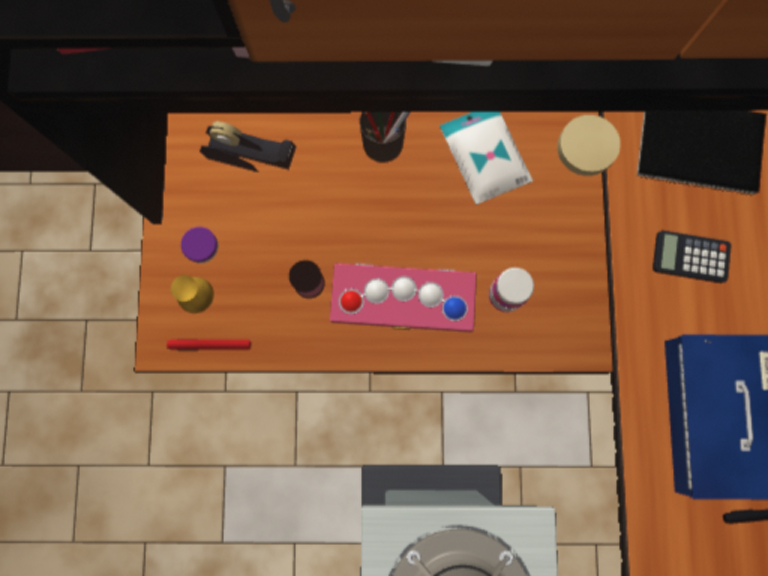

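View pics/side1.png

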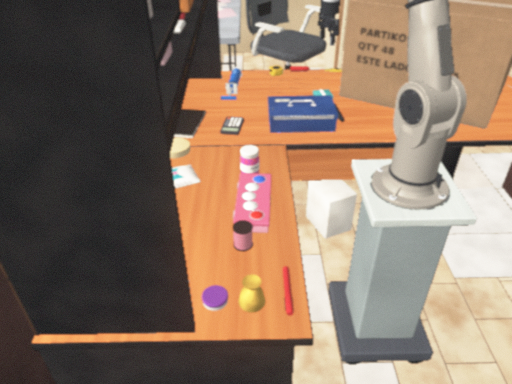

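The top view (1.5x) shows the case corners near (334,263), (476,271), (473,331) and (330,323). The studs are at (351,300) red, (376,291), (403,288), (431,294) and (455,308) blue. The spool is left of the case at (306,279) and the jar right at (513,288).

```bash
cat >> h.py <<'E'
def model():
    a=np.array([2,1,0,-1,-2])*46/150; return np.c_[0.150*np.cos(a),0.150*np.sin(a)]-[0.150,0]
def fit(m,p):
    mc,pc=m.mean(0),p.mean(0); U,S,V=np.linalg.svd((m-mc).T@(p-pc)); R=(U@V).T
    return R,pc-R@mc
E
python3 - <<'E'
from h import *
px=np.array([(351,300),(376,291),(403.5,288),(431,294),(455,308)])/1.5
p=np.array([ray('top1',u,v,.046)[:2] for u,v in px]); print(p.round(4))
R,t=fit(model(),p); q=model()@R.T+t; print(q.round(4),np.degrees(np.arctan2(R[1,0],R[0,0])),(p-q).round(4))
for u,v in[(334,263),(476,271),(473,331),(330,323)]: print(ray('top1',u/1.5,v/1.5,.04).round(3))
for u,v,z in[(306,273,.064),(515,282,.092)]: print(ray('top1',u/1.5,v/1.5,z).round(3))
from scipy.spatial.transform import Rotation as Ro
w,x,y,z=bot.get_obs()['tool_rot'];print(Ro.from_quat([x,y,z,w]).as_matrix().round(3)); d=bot.read_camera('wrist'); print(d['hand_eye'].round(3),d['mtx'])
E
```

```text
[[0.4877 0.1753]
 [0.5029 0.1338]
 [0.508  0.0881]
 [0.4979 0.0425]
 [0.4745 0.0031]]
[[0.4868 0.1756]
 [0.5041 0.1333]
 [0.5079 0.0876]
 [0.4977 0.0429]
 [0.4745 0.0034]] -4.068427024661991 [[ 0.0009 -0.0004]
 [-0.0012  0.0006]
 [ 0.0001  0.0005]
 [ 0.0002 -0.0004]
 [-0.     -0.0003]]
[0.552 0.205 0.04 ]
[ 0.538 -0.034  0.04 ]
[ 0.437 -0.027  0.04 ]
[0.45 0.21 0.04]
[0.53  0.249 0.064]
[ 0.51  -0.088  0.092]
[[ 0.961  0.277 -0.001]
 [ 0.277 -0.961  0.002]
 [-0.    -0.002 -1.   ]]
[[ 0.001  0.954  0.3    0.076]
 [ 1.    -0.001 -0.     0.   ]
 [-0.     0.3   -0.954 -0.128]
 [ 0.     0.     0.     1.   ]] [[284.32153796   0.         256.72766497]
 [  0.         284.32153796 192.15420885]
 [  0.           0.           1.        ]]
```

```bash
python3 -m inch '[[0,0,0,6.7],[0,0,0,6.7],[0,0,0,6.7],[0.045,-0.02,0,0],[0.045,-0.04,0,0],[0.045,-0.05,0,0],[0.045,-0.05,0,0],[0.045,-0.05,0,0],[0.045,-0.05,0,0],[0,-0.05,0,0],[0,-0.05,0,0],[0,-0.05,0,0]]' 0 20
python3 -m inch '[[0,-0.05,0,0],[0,-0.05,0,0],[0,-0.05,0,0],[0,-0.05,0,0],[0,-0.05,0,0],[0,-0.05,0,0],[0,-0.03,0,0],[0,-0.02,0,0],[0,0,0,0],[0,0,0,0]]'
python3 - <<'E'
from h import *
snap('wrist','w1');a=cv2.imread('pics/w1.png'); cv2.imwrite('pics/w1b.png',cv2.resize(a,(768,576),interpolation=2))
o=bot.get_obs();print(o['eef_pos'],o['tool_rot'],o['gripper_width'],o['contact_force'],o['t'])
E
```

```text
t: 1.35
eef_pos: [0.4273, -0.3105, 0.245]
tool_rot: [-0.0, 0.999, -0.035, -0.0]
contact_force: [1.2, 0.3, 0.4]
gripper_width: 0.001
grasp_force: 0.0
t: 2.35
eef_pos: [0.4516, 0.0361, 0.2451]
tool_rot: [0.0, 0.999, -0.035, -0.0]
contact_force: [-0.3, -1.8, -0.9]
gripper_width: 0.0
grasp_force: 0.0
[0.45161326 0.03537884 0.24508646] [ 3.04351597e-04  9.99369214e-01 -3.55106698e-02 -2.72393019e-04] 0.00038791696830544974 [1.32521653 0.14375542 0.45196739] 2.4
```

View pics/w1b.png

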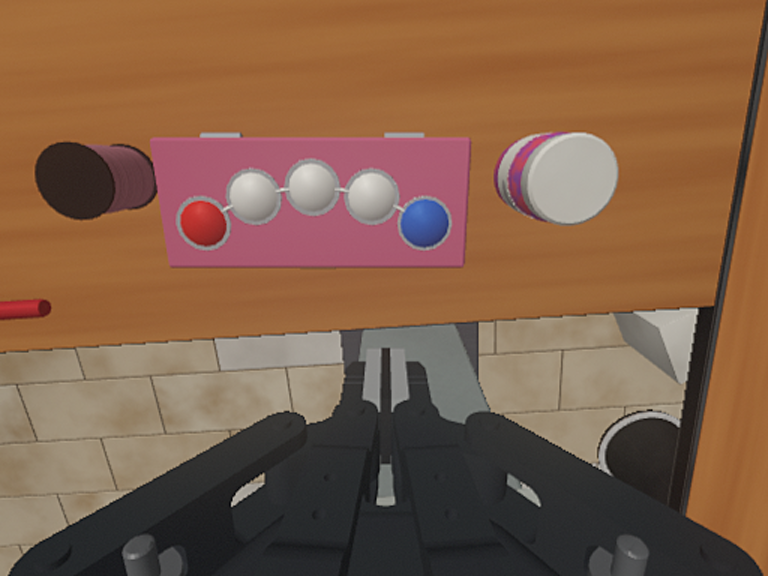

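The wrist view shows the stud rims (1.5x) centred at (203,223) red, (254,196), (312,187), (371,196) and (425,223) blue. Only the jar and spool are near the case ends.

```bash
python3 - <<'E'
from h import *
px=np.array([(203,223),(254,196),(312,187),(371.5,196),(425,223)])/1.5
p=np.array([ray('w1',u,v,.041)[:2] for u,v in px])
R,t=fit(model(),p); q=model()@R.T+t; print(q.round(4),np.degrees(np.arctan2(R[1,0],R[0,0])),(p-q).round(4))
o=bot.get_obs()['eef_pos'][:2]; ax=np.radians(-4.07); M=np.array([[np.cos(ax),np.sin(ax)],[np.sin(ax),-np.cos(ax)]])
print('tool offsets',((q-o)@M.T).round(4),o)
for u,v,z in[(75,181,.064),(571,178,.092)]: print(ray('w1',u/1.5,v/1.5,z).round(3))
E
```

```text
[[0.4867 0.1751]
 [0.5041 0.1327]
 [0.508  0.0871]
 [0.4979 0.0424]
 [0.4748 0.0028]] -3.9489808824021733 [[-0.0001 -0.    ]
 [ 0.0001 -0.0005]
 [-0.0001  0.0002]
 [ 0.0002  0.0004]
 [-0.0001  0.    ]]
tool offsets [[ 0.025  -0.1419]
 [ 0.0455 -0.1008]
 [ 0.0526 -0.0556]
 [ 0.0457 -0.0103]
 [ 0.0254  0.0308]] [0.45161326 0.03537884]
[0.525 0.249 0.064]
[ 0.505 -0.087  0.092]
```

```bash
python3 -m inch '[[0.01,-0.04,0,0],[0.01,-0.05,0,0],[0.005,-0.04,0,0],[0,-0.012,0.02,0],[0,0,0.04,0],[0,0,0.04,0],[0,0,0.03,0],[0,0,0.02,0],[0,0,0.01,0],[0,0,0,0],[0,0,0,0],[0,0,0,0]]'
python3 - <<'E'
from h import *
snap('wrist','w2');a=cv2.imread('pics/w2.png'); cv2.imwrite('pics/w2b.png',cv2.resize(a,(768,576),interpolation=2))
o=bot.get_obs();print(o['eef_pos'],o['contact_force'],o['t'])
E
```

```text
t: 3.6
eef_pos: [0.4874, 0.1755, 0.0865]
tool_rot: [-0.0, 0.999, -0.035, 0.001]
contact_force: [0.7, -0.0, 0.3]
gripper_width: -0.002
grasp_force: 0.0
[0.48736575 0.17556016 0.08654384] [ 0.06325078  0.1046456  -0.46681942] 3.65
```

View pics/w2b.png

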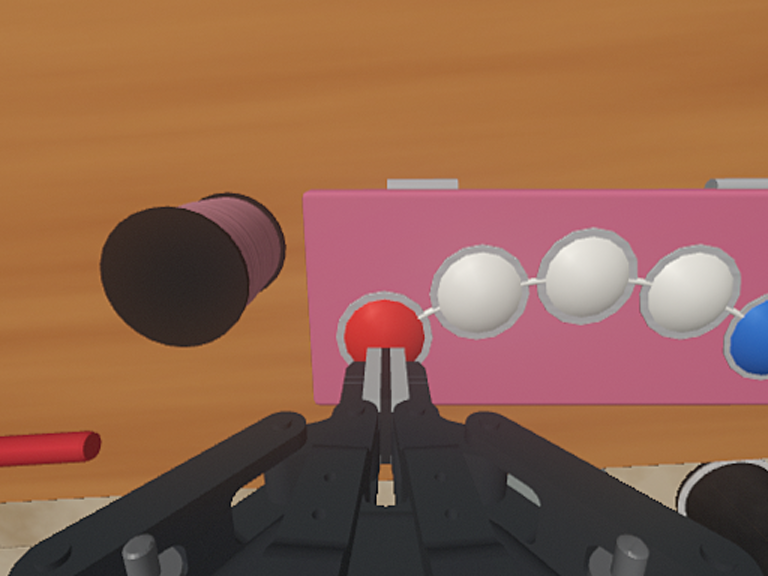

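The fingertips (~(386,352)) sit straight above the red stud (384,335 rim centre), with the spool well clear on the left. I'll descend next, watching the force.

```bash
python3 -m inch '[[0,0,0.01,0],[0,0,0.007,0],[0,0,0.003,0],[0,0,0,0],[0,0,0,0]]'; for k in 1; do python3 -m inch '[[0,0,0.001,0],[0,0,0.001,0],[0,0,0.001,0],[0,0,0.001,0],[0,0,0,0]]'; done;  python3 -m inch '[[0,0,0.001,0],[0,0,0.001,0],[0,0,0,0]]'
```

```text
t: 4.15
eef_pos: [0.4863, 0.1755, 0.0651]
tool_rot: [0.0, 0.999, -0.035, -0.0]
contact_force: [-0.1, -0.9, -0.8]
gripper_width: 0.001
grasp_force: 0.0
t: 4.65
eef_pos: [0.4865, 0.1754, 0.0613]
tool_rot: [0.0, 0.999, -0.035, 0.0]
contact_force: [0.7, -0.1, 1.1]
gripper_width: 0.002
grasp_force: 0.6
t: 4.95
eef_pos: [0.4865, 0.1754, 0.0593]
tool_rot: [-0.0, 0.999, -0.035, 0.0]
contact_force: [-0.7, 0.8, 1.5]
gripper_width: 0.001
grasp_force: 0.8
```

```bash
python3 -m inch '[[0,0,0.001,0],[0,0,0.001,0],[0,0,0,0]]';  python3 -m inch '[[0,0,0.0005,0],[0,0,0.0005,0],[0,0,0,0]]'; python3 - <<'E'
from h import *
d=snap('side','s2'); a=cv2.imread('pics/s2.png')[150:250,200:300]; cv2.imwrite('pics/s2b.png',cv2.resize(a,(600,600),interpolation=2))
for i in range(4):
  bot.read_camera('side'); o=bot.get_obs();print(o['eef_pos'],o['contact_force'],o['t'])
E
```

```text
t: 5.25
eef_pos: [0.4865, 0.1754, 0.0572]
tool_rot: [-0.0, 0.999, -0.035, 0.0]
contact_force: [0.9, -0.4, 1.3]
gripper_width: 0.002
grasp_force: 0.7
t: 5.55
eef_pos: [0.4865, 0.1754, 0.0563]
tool_rot: [-0.0, 0.999, -0.035, 0.0]
contact_force: [0.7, 0.2, 1.5]
gripper_width: -0.001
grasp_force: 0.9
[0.48648307 0.17540946 0.05627203] [-0.0391792  -0.07959192  1.70671921] 5.65
[0.48649235 0.17543069 0.05627725] [0.46705817 0.31459045 2.09385463] 5.7
[0.48647121 0.17541809 0.05628306] [ 0.95499257 -0.22195785  1.40212125] 5.75
[0.48646997 0.17539466 0.0562842 ] [1.68226154 0.31798136 1.70166308] 5.8
```

```bash
for i in 1; do python3 -m inch '[[0,0,0.0005,0],[0,0,0,0]]'; done; python3 -m inch '[[0,0,0.0003,0],[0,0,0,0]]'|grep -A1 eef -m1; python3 - <<'E'
from h import *
for i in range(3):
  bot.read_camera('side'); o=bot.get_obs();print(o['eef_pos'],o['contact_force'],o['t'])
E
```

```text
t: 6.0
eef_pos: [0.4865, 0.1754, 0.0558]
tool_rot: [-0.0, 0.999, -0.035, 0.0]
contact_force: [1.4, 0.2, 2.1]
gripper_width: -0.0
grasp_force: 1.0
eef_pos: [0.4865, 0.1754, 0.0557]
tool_rot: [0.0, 0.999, -0.035, 0.0]
[0.4865305  0.1754379  0.05565412] [-1.28333436  0.14685835  4.50890269] 6.25
[0.48653555 0.17542399 0.05565406] [0.18997919 0.16640611 5.14145423] 6.3
[0.48652434 0.17541471 0.05563642] [-0.90372945 -0.8083802   4.50652535] 6.35
```

```bash
python3 -m inch '[[0.0026,0.0038,-0.0004,0],[0.0025,0.0039,-0.0003,0],[0.0024,0.0040,0,0],[0.0022,0.0040,0,0],[0.0021,0.0041,0,0],[0.0020,0.0041,0,0]]'; python3 -m inch '[[0.0019,0.0042,0,0],[0.0017,0.0043,0,0],[0.0016,0.0043,0,0],[0.0015,0.0044,0,0]]'
```

```text
t: 6.95
eef_pos: [0.4987, 0.1523, 0.0565]
tool_rot: [-0.001, 0.999, -0.034, 0.0]
contact_force: [-1.7, 5.7, 1.6]
gripper_width: -0.005
grasp_force: 2.5
t: 7.35
eef_pos: [0.5042, 0.1323, 0.0562]
tool_rot: [0.0, 0.999, -0.035, 0.0]
contact_force: [-0.8, 1.3, 2.3]
gripper_width: 0.001
grasp_force: 1.2
```

```bash
cat >> h.py <<'E'
def blue(f):
    h=cv2.cvtColor(cv2.imread(f'pics/{f}.png'),cv2.COLOR_BGR2HSV)[180:230,290:320]
    m=cv2.inRange(h,(105,120,60),(130,255,255)); M=cv2.moments(m,True); return M['m10']/M['m00'],M['m01']/M['m00'],M['m00']
E
python3 - <<'E'
from h import *
snap('top','t3'); print(blue('top1'),blue('t3')); o=bot.get_obs();print(o['eef_pos'],o['contact_force'],o['t'])
E
```

```text
Traceback (most recent call last):
  File "h.py", line 21, in blue
    m=cv2.inRange(h,(105,120,60),(130,255,255)); M=cv2.moments(m,True); return M['m10']/M['m00'],M['m01']/M['m00'],M['m00']
                                                                               ~~~~~~~~^~~~~~~~~
ZeroDivisionError: float division by zero
```

```bash
python3 - <<'E'
from h import *
snap('side','s3')
a=cv2.imread('pics/side1.png')[145:245,210:290]; b=cv2.imread('pics/s2.png')[145:245,210:290]; c=cv2.imread('pics/s3.png')[145:245,210:290]
cv2.imwrite('pics/s3b.png',np.hstack([cv2.resize(i,(264,330),interpolation=2) for i in(a,b,c)]))
E
```

```text
(no output)
```

View pics/s3b.png

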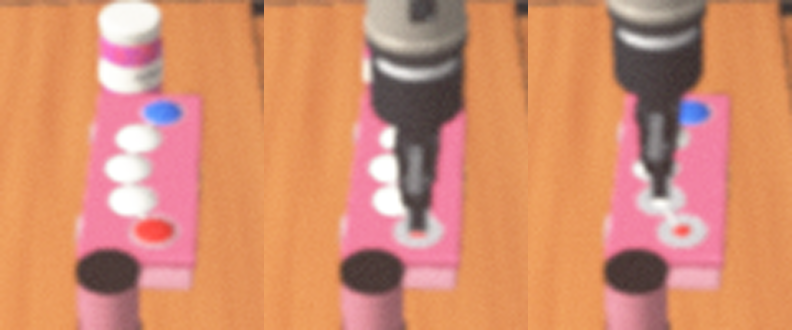

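The crops show the red stud sunk with its grey rim exposed, the second one under the fingertips, and the case edges unmoved. I'll carry on along the arc.

```bash
python3 -m inch '[[0.0013,0.0044,0,0],[0.0012,0.0044,0,0],[0.0010,0.0045,0,0],[0.0009,0.0045,0,0],[0.0008,0.0045,0,0],[0.0006,0.0046,0,0],[0.0005,0.0046,0,0],[0.0004,0.0046,0,0],[0.0002,0.0046,0,0],[0.0001,0.0046,0,0]]'; python3 -m inch '[[-0.0001,0.0046,0,0],[-0.0002,0.0046,0,0],[-0.0004,0.0046,0,0],[-0.0005,0.0046,0,0],[-0.0006,0.0046,0,0],[-0.0008,0.0045,0,0],[-0.0009,0.0045,0,0],[-0.0010,0.0045,0,0],[-0.0012,0.0044,0,0],[-0.0013,0.0044,0,0]]'; python3 - <<'E'
from h import *
snap('side','s4')
cv2.imwrite('pics/s4b.png',np.hstack([cv2.resize(cv2.imread(f'pics/{n}.png')[145:245,210:290],(264,330),interpolation=2) for n in('side1','s4')]))
E
```

```text
t: 8.45
eef_pos: [0.5079, 0.0866, 0.0563]
tool_rot: [0.0, 0.999, -0.035, 0.0]
contact_force: [0.5, 1.3, 1.8]
gripper_width: 0.003
grasp_force: 1.2
t: 9.45
eef_pos: [0.4976, 0.0419, 0.0563]
tool_rot: [0.0, 0.999, -0.035, 0.0]
contact_force: [1.4, 1.8, 1.7]
gripper_width: 0.001
grasp_force: 1.2
```

View pics/s4b.png

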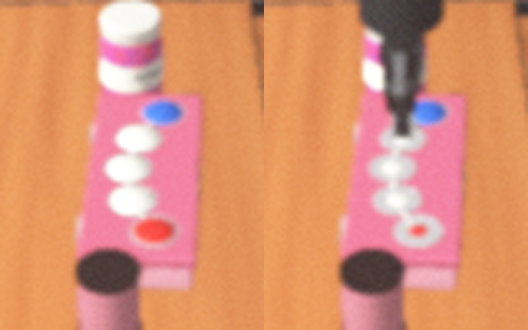

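Four studs are in, and the case hasn't moved. The last segment brings the blue one down, then I'll lift clear.

```bash
python3 -m inch '[[-0.0015,0.0044,0,0],[-0.0016,0.0043,0,0],[-0.0017,0.0043,0,0],[-0.0019,0.0042,0,0],[-0.0020,0.0041,0,0],[-0.0021,0.0041,0,0],[-0.0022,0.0040,0,0],[-0.0024,0.0040,0,0],[-0.0025,0.0039,0,0],[-0.0026,0.0038,0,0],[0,0,0.0002,0],[0,0,0,0]]'; python3 -m inch '[[0,0,-0.005,0],[0,0,-0.02,0],[0,0,-0.04,0],[0,0,-0.04,0],[0,0,-0.04,0],[0,0,-0.02,0],[-0.04,0,0,0],[0,0,0,0],[0,0,0,0],[0,0,0,0]]'; python3 - <<'E'
from h import *
snap('side','s5');snap('wrist','w5');print(bot.get_obs()['contact_force'])
a=cv2.resize(cv2.imread('pics/s5.png')[145:245,210:290],(307,384),interpolation=2)
cv2.imwrite('pics/s5b.png',np.hstack([a,cv2.resize(cv2.imread('pics/w5.png'),(492,384))]))
E
```

```text
t: 10.7
eef_pos: [0.4735, 0.002, 0.0558]
tool_rot: [0.001, 0.999, -0.035, -0.001]
contact_force: [-0.9, -1.6, 2.5]
gripper_width: 0.002
grasp_force: 1.2
t: 11.7
eef_pos: [0.4348, 0.0059, 0.221]
tool_rot: [-0.0, 0.999, -0.035, 0.0]
contact_force: [0.8, -0.0, -0.0]
gripper_width: 0.002
grasp_force: 0.0
[-0.19629005 -0.04111822 -0.176534  ]
```

View pics/s5b.png

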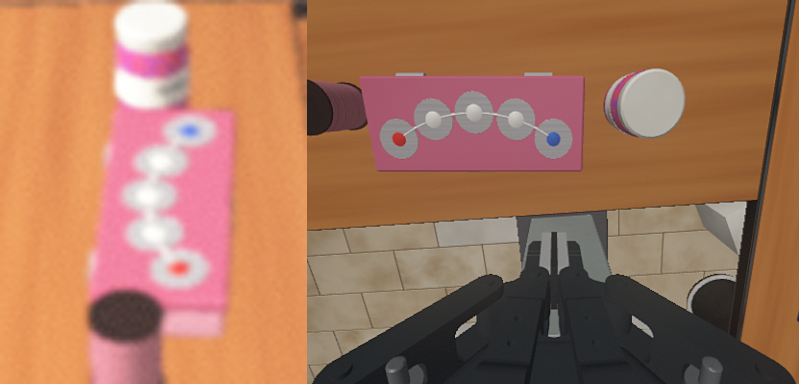

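All five studs show the same small sunken crown, the case and its neighbours are unmoved, and the arm is clear.

```bash
python3 -c "from station import bot; print(bot.hand_in())"
```

```text
the job is handed in; nothing more can be done
None
```

All five studs were pressed in, in order from red to blue, in one stroke that stayed down; in the last pictures the case and its neighbours look unmoved, and I handed the job in with the arm clear at about 12 s.

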